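Dust off the bore brush and hold it through both bushings

ROBOT

A 6-joint arm with a two-finger parallel gripper is mounted at the origin on a cart in front of the work surface, level with it; the furniture and walls round the work are solid. World frame = base frame: x ahead of the robot, y to its left, z up, the work surface at z = 0. Lengths are in m, angles in rad, forces in N, time in s.
With the tool pointing down it reaches from about 0.275 to 0.75 m from the base axis. Payload 10.2 kg.
Tool frame: the origin (TCP) lies between the finger pads; the fingertips stand env.tips_ahead ahead of it and the grasp point (between the pads) lies 11 mm behind it (env.tips_ahead is the distance from the TCP to the fingertips, in m); z points along the fingers, y is the line along which they close (so a half turn about z gives the same grasp; the last joint's range is limited). The gripper opens to 85 mm and grips with 20 to 120 N. Pads are 22 mm wide; open, the fingers measure 114 mm over their backs; the gripper's body (76 mm by 85 mm) begins 54 mm behind the grasp point. The pads swing forward as they close: fully open they stand 13 mm farther back than shut.
Start: joints at [0.915, 0.313, 1.498, -0, 1.331, -0.223], TCP at [0.22, 0.477, 0.239] pointing down, gripper open.
Joint ranges: [-2.94, 2.94], [-0.97, 2.17], [0.19, 2.56], [-1.23, 4.37], [0.02, 3.11], [-2.88, 2.88]. Speed limits (rad/s): [2.39, 2.39, 3.01, 3.14, 3.14, 3.14].

INTERFACE

Orientations are given as a unit quaternion [w, x, y, z].
In Python, from plant import env gives the robot as it stands.
- The arm moves only by the tool drive_tool, never from a script. Its argument "moves" is a list of rows, each an object of numbers: "tx", "ty", "tz": the shift along the tool's x, y, z in units of 50 mm (1.0 is 50 mm); "wx", "wy", "wz": the turn, a rotation vector about the tool's x, y, z in units of 10 degrees (1.0 is 10 degrees); "jaw": the finger opening in mm, from 0 to 85.4. A call has 1 to 12 rows; each row is the pose to reach, as a shift and turn from the pose commanded when the call began, along the tool's axes at that moment; what a row does not reach only later rows make up. A row lasts 1/8 s, in which the tool goes at most 62.5 mm and 10.7 degrees, less where a joint would pass 70% of its speed; a pose out of reach is approached as far as the arm can. A call with a gripper value outside its range is refused whole. The fingers move at their own pace and stop on an object; "grip_force" is the grip in N (left out, the last holds). Time passes only in rows, so rows that repeat a pose let the fingers close. It gives the time, the measured TCP pose, the force, the opening and the grip force at its end, in the units of the state.
- env.sense(): the state, without advancing time (a new reading comes with each control period).
- env.get_image(name): name is "side" or "top" or "wrist"; returns a dict with "pixels" (480x640x3 uint8, blue, green, red), "range_z" (480x640 float32, m along the optical axis (not along the pixel's ray), 0 where there is no reading), "K" (3x3 intrinsics, pixels), "xyz" and "rotation" of the camera in the world. Camera axes: x right, y up, looking along -z (the intrinsics and any distortion apply to the point x, -y, -z); pixel columns grow to the right and rows downward; lengths in m; the calibration is good to about 2 mm. A picture is of the moment at which its call begins.
- env.finish_job(): hands the job in; it is judged then, once.
The state is a dict: "time_s": time; "q": joint angles; "joint_vel": joint speeds; "tau": joint torques, N m; "eef_pos": TCP position; "tool_rot": TCP orientation; "contact_force": force on the tool from outside, world axes, zero at the start; "wrist_torque": the same for the moment, N m; "grip_width": opening from 0.0 (shut) to 1.0 (fully open); "gripper_force": force on a finger pad.
Only numpy, scipy, OpenCV 4.12 (cv2) and the standard library are available. Lean on these libraries where they do the work, as an engineer would, in place of code of your own. Each camera call takes 0.05 s, during which the arm holds its last target. There are 200 camera calls.

TASK

The bushings of the guide stand are due for cleaning: take the long bore brush out of its holder and shake off its dust with two full up-and-down strokes inside the steel beaker, each from close to the beaker's floor up to its rim. Then thread the brush down from above through the stand's upper bushing and on through its lower one, and finish still gripping it there, at rest, its tip clearly out below the lower bushing but not touching the stand's base plate. Keep the beaker upright near its place, and leave the pen, tweezers and small bottle alone.

Things in the scene. Friction and masses are not known exactly. Their poses are not given: they have to be found in the camera images.
- brush: straight bore brush, 185 mm long, upright in the holder, tip down, standing straight. Rigid rod 12 mm in diameter (lowest 58 mm grey bristles, then steel), tip edge bevelled 2 mm; on top a round black ribbed grip, 18 mm in diameter, 140 to 185 mm above the tip. About 80 g. Origin: centre of the tip; z up the shank
- brush_grip (a point): middle of the brush's black grip, on its axis, 162.5 mm above the tip
- holder: fixed white block 66 x 66 x 50 mm on a dark foot 78 x 78 x 8 mm, with one upright hole of 14.5 mm diameter, 42 mm deep, in the middle of its top; the brush's tip rests on the hole's floor, 8 mm above the work surface. Origin: centre of the underside
- beaker: empty round steel beaker, loose, 0.25 kg, 80 mm high, 66 mm outside diameter (72 mm at the rim), wall 3 mm, inside diameter 60 mm, inner floor 4 mm above the origin. Origin: centre of the underside; z up
- stand: fixed guide stand: base plate 100 x 76 x 10 mm; column 120 mm high, 50 mm from the bushing axis on the +x side; two arms, one above the other, each with a brass bushing on one vertical axis: bore 17 mm, funnel to 26 mm over the top 6 mm; lower at 45 to 67 mm, upper at 105 to 127 mm above the underside. Origin: on the bushing axis, underside; z up along it
- upper_mouth (a point): centre of the top of the upper bushing's funnel, on the axis, 127 mm above the stand's underside
- lower_mouth (a point): centre of the top of the lower bushing's funnel, on the axis, 67 mm above the stand's underside
- pen: slim ballpoint pen, 145 mm, lying loose on the worktop; bystander
- tweezers: steel tweezers, 132 mm, lying loose on the worktop; bystander
- reagent_3: small screw-cap bottle, 44 mm in diameter, 85 mm high, standing loose near the front edge; bystander
Mind the look-alikes: they are no part of the job. What is shaped like the brush but green or pink is not meant.

How it is judged:
On the way, in this order (a step that is already met when the one before it is completed fails the run):
1. the held brush's tip is down inside the beaker, within 25 mm of its underside (horizontal distance between brush and beaker below 0.03 m and z of brush in the frame of beaker below 0.025 m and contact force between brush and the fingers above 1 N).
2. first stroke up: tip more than 50 mm above the beaker's underside, over or in its mouth (horizontal distance between brush and beaker below 0.03 m and z of brush in the frame of beaker above 0.05 m).
3. tip down inside the beaker again, within 25 mm of its underside (all of step 1).
4. second stroke up: tip more than 50 mm above the beaker's underside, over or in its mouth (all of step 2).
5. the brush is through the upper bushing: tip on the bushing axis below its lower end, above the lower bushing (horizontal distance between brush and upper_mouth below 0.007 m and angle between the z axis of brush and the z axis of stand, either way round below 0.12 rad and z of brush in the frame of stand between 0.055 and 0.102 m).
At the end, for the whole second after the job is handed in: brush gripped (over 2 N), at rest, spanning both bushings: within 0.12 rad of their axis, tip within 7 mm and grip within 14 mm of it sideways, tip 12 to 41 mm above the stand's underside (lower bushing ends at 45, base plate at 10); beaker upright within 50 mm of its start (horizontal distance between brush and upper_mouth below 0.007 m and angle between the z axis of brush and the z axis of stand, either way round below 0.12 rad and z of brush in the frame of stand between 0.012 and 0.041 m and horizontal distance between brush_grip and upper_mouth below 0.014 m and contact force between brush and the fingers above 2 N and linear speed of brush below 0.02 m/s and angle between beaker's own z axis and vertical below 0.1 rad and height (world z) of beaker below 0.01 m and distance of beaker from where it was at the start of the episode below 0.05 m); the arm keeps its last pose, push and grip.
It fails at once if the beaker is tipped by more than 0.5 rad (angle between beaker's own z axis and vertical above 0.5 rad).
It fails at once if the pen, tweezers or small bottle is moved by more than 30 mm (distance of any of pen, tweezers, reagent_3 from where it was at the start of the episode above 0.03 m).
It also fails if it takes over 51 s, if anything falls off the work surface, if the arm or the gripper's body presses on something with over 40 N, if the wrist force passes 120 N, or if a joint passes its speed limit or range.

## Working session

There is one attempt and no reset: what is moved stays moved. The work goes in short steps, Python scripts to look and compute and a tool call to move; the robot and the scene stay as the last step left them, time stands still between calls to the robot, and variables do not carry over. Pictures are saved under pics/ and viewed, at most 10 in all, crops included, and the job is handed in when it is done.

Besides the shell and the picture viewer there is one more tool, called after "Emit:" as name(argument=value, ...) on one line, values as JSON. drive_tool: Moves the arm, as the interface text tells. Its arguments: {"type":"object","properties":{"moves":{"type":"array"},"grip_force":{"type":"number"}},"required":["moves"]}

```bash
mkdir -p pics; ls
cat > h.py <<'E'
import numpy as np, cv2, pickle
from plant import env
def grab(n):
    d=env.get_image(n); pickle.dump({k:d[k] for k in d},open(f'/tmp/{n}.pkl','wb')); return d
def load(n): return pickle.load(open(f'/tmp/{n}.pkl','rb'))
def cloud(d):
    K=np.array(d['K']);z=d['range_z'];v,u=np.mgrid[:480,:640]
    p=np.stack([(u-K[0,2])/K[0,0]*z,-(v-K[1,2])/K[1,1]*z,-z],-1)
    return p@np.array(d['rotation']).T+np.array(d['xyz'])
E
python3 - <<'E'
from h import *
for n in ('side','top'):
    d=grab(n); cv2.imwrite(f'pics/{n}0.png',d['pixels']); print({k:d[k] for k in d if k not in('pixels','range_z')}, (d['range_z']>0).mean())
print(env.sense(), env.tips_ahead)
E
```

```text
pics
{'K': array([[611.32804444,   0.        , 318.65051712],
       [  0.        , 611.32804444, 230.39676498],
       [  0.        ,   0.        ,   1.        ]]), 'xyz': array([ 0.12050928, -0.51962717,  0.81770746]), 'rotation': array([ 0.88931557,  0.39230016, -0.08905016, -0.21745914])} 0.9961653645833334
{'K': array([[489.04948547,   0.        , 325.4365785 ],
       [  0.        , 489.04948547, 241.50921363],
       [  0.        ,   0.        ,   1.        ]]), 'xyz': array([0.32836677, 0.14703163, 0.94667885]), 'rotation': array([-0.69487958, -0.05627733,  0.05778404,  0.71458816])} 0.9959895833333333
{'time_s': 0.1, 'q': array([ 9.14604161e-01,  3.13382801e-01,  1.49834659e+00,  1.27830155e-05,
        1.33100685e+00, -2.23393201e-01]), 'joint_vel': array([ 8.42546782e-05, -9.29586744e-04, -2.28027830e-03,  1.78091936e-03,
       -2.53571935e-04, -1.33204809e-03]), 'tau': array([ 1.94844237e-03, -4.12899077e+01, -2.60138422e+01, -2.28952640e-04,
        3.10607968e-03,  4.71431304e-05]), 'eef_pos': array([0.22006132, 0.47641417, 0.23880352]), 'tool_rot': array([-2.49060312e-04,  2.14715931e-01,  9.76676375e-01, -5.14741009e-04]), 'contact_force': array([ 0.3440733 , -0.77699661, -0.31720887]), 'wrist_torque': array([ 0.06173914, -0.01003444,  0.0170727 ]), 'gripper_force': 0.0, 'grip_width': 1.0012781406563265} 0.008
```

View pics/top0.png

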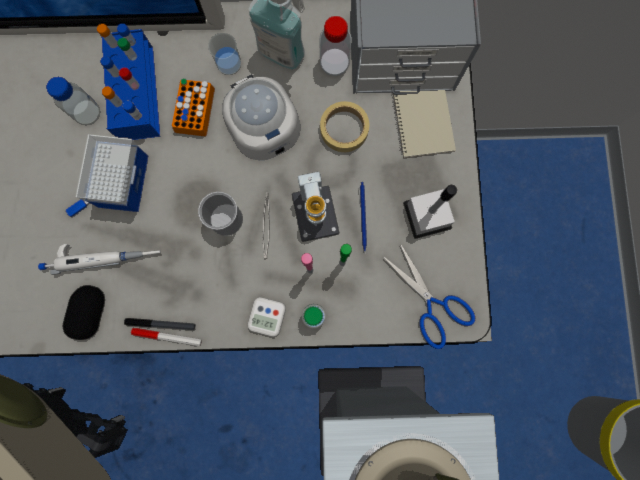

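View pics/side0.png

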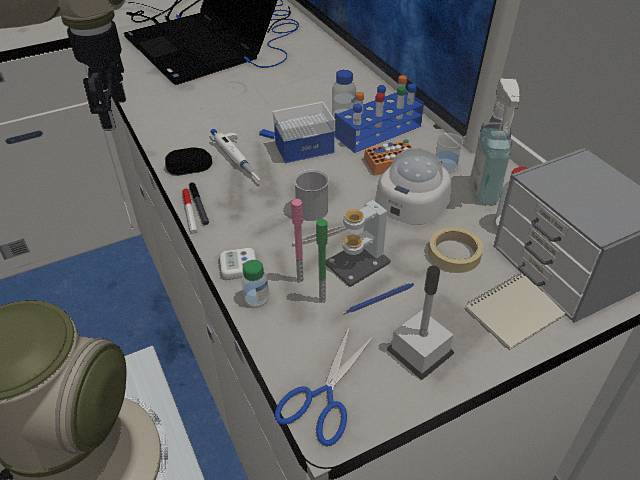

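The top view shows the brush in its holder at about (430,213), the stand at (316,207), the beaker at (218,212), and green and pink look-alikes at (345,250) and (307,262). The side view agrees: holder (422,340), brush grip (432,280), bushings (353,217) and (352,242).

```bash
cat >> h.py <<'E'
from scipy.spatial.transform import Rotation as R
def cloud(d):
    K=np.array(d['K']);z=d['range_z'];v,u=np.mgrid[:480,:640]
    p=np.stack([(u-K[0,2])/K[0,0]*z,-(v-K[1,2])/K[1,1]*z,-z],-1)
    q=np.array(d['rotation']); return p@R.from_quat(q[[1,2,3,0]]).as_matrix().T+np.array(d['xyz'])
def circ(p):  # kasa circle fit xy
    A=np.c_[2*p[:,:2],np.ones(len(p))];s=np.linalg.lstsq(A,(p[:,:2]**2).sum(1),rcond=None)[0]
    return s[:2],np.sqrt(s[2]+s[0]**2+s[1]**2)
E
python3 - <<'E'
from h import *
def mid(p): return (p[:,:2].min(0)+p[:,:2].max(0))/2, p[:,:2].max(0)-p[:,:2].min(0)
boxes={'side':dict(holder=(380,470,255,385),beaker=(285,335,165,225),stand=(320,400,195,290),pink=(288,305,195,290),green=(314,330,215,308)),
'top':dict(holder=(395,465,175,245),beaker=(190,245,185,240),stand=(290,342,165,245),pink=(298,316,250,280),green=(336,354,240,275))}
for n in boxes:
    d=load(n);c=cloud(d);im=d['pixels'];hsv=cv2.cvtColor(im,cv2.COLOR_BGR2HSV)
    for k,(a,b,e,f) in boxes[n].items():
        p=c[e:f,a:b].reshape(-1,3);h=hsv[e:f,a:b].reshape(-1,3).astype(int);ok=np.isfinite(p).all(1);p=p[ok];h=h[ok]
        r=lambda m:(m.sum(),p[m].mean(0).round(4),np.r_[mid(p[m])].round(4)) if m.sum()>3 else m.sum()
        z=p[:,2];print(n,k,'zmax',z.max().round(4))
        if k=='holder':
            print(' top',r(abs(z-.05)<.004))
            for lo in (.08,.11,.145,.185): print(' rod',lo,r((z>lo)&(z<lo+.03)))
            t=(abs(z-.05)<.004); print(' rect',cv2.minAreaRect((p[t][:,:2]*1000).astype(np.float32)))
            t=(z>.146)&(z<.19); print(' circ',circ(p[t]))
        if k=='beaker':
            t=(abs(z-.079)<.004);print(' rim',r(t),circ(p[t]))
            t=(z>.02)&(z<.065);print(' wall',circ(p[t]))
        if k=='stand':
            br=(h[:,0]>8)&(h[:,0]<30)&(h[:,1]>110)
            for zz in (.127,.067): 
                t=br&(abs(z-zz)<.004);print(' brass',r(t),circ(p[t]) if t.sum()>5 else '')
            t=abs(z-.01)<.004;print(' base',r(t),cv2.minAreaRect((p[t][:,:2]*1000).astype(np.float32)))
            t=(z>.07)&~br;print(' column',r(t))
        if k in('pink','green'):
            t=(z>.04)&(h[:,1]>80);print(' ',r(t), z[t].max() if t.any() else '')
E
```

```text
side holder zmax 0.8177
 top (np.int64(1339), array([ 0.5272, -0.062 ,  0.0495]), array([ 0.5294, -0.0589,  0.0797,  0.0803]))
 rod 0.08 (np.int64(101), array([ 0.5272, -0.0615,  0.0952]), array([ 0.5296, -0.0601,  0.0122,  0.011 ]))
 rod 0.11 (np.int64(110), array([ 0.5272, -0.0616,  0.1253]), array([ 0.5293, -0.0602,  0.0124,  0.0112]))
 rod 0.145 (np.int64(155), array([ 0.5257, -0.0636,  0.162 ]), array([ 0.5287, -0.061 ,  0.0178,  0.0154]))
 rod 0.185 (np.int64(131), array([ 0.5282, -0.0605,  0.1911]), array([ 0.529 , -0.0595,  0.0171,  0.0169]))
 rect ((529.899658203125, -58.31193542480469), (69.0479965209961, 68.49433898925781), 14.253263473510742)
 circ (array([ 0.5293022 , -0.05943334]), np.float64(0.007857491082951895))
side beaker zmax 0.8177
 rim (np.int64(220), array([0.5361, 0.345 , 0.0782]), array([0.533 , 0.3387, 0.0698, 0.0695])) (array([0.53321538, 0.33777828]), np.float64(0.03288051181892126))
 wall (array([0.53312397, 0.33750992]), np.float64(0.031475922483510284))
side stand zmax 0.8177
 brass (np.int64(110), array([0.529 , 0.1623, 0.1256]), array([0.5278, 0.1592,
[... 2032 characters left out ...]
ay([0.5264, 0.1593, 0.0658]), array([0.5274, 0.16  , 0.0311, 0.0276])) (array([0.52685621, 0.15990693]), np.float64(0.013526684088808407))
 base (np.int64(1172), array([0.529 , 0.161 , 0.0094]), array([0.5384, 0.162 , 0.1092, 0.0886])) ((538.7157592773438, 161.7257080078125), (100.19934844970703, 75.87909698486328), 10.454727172851562)
 column (np.int64(612), array([0.5538, 0.1652, 0.1312]), array([0.4579, 0.1654, 0.2591, 0.0463]))
top pink zmax 0.9467
  (np.int64(142), array([0.4236, 0.1736, 0.1801]), array([0.382 , 0.165 , 0.1072, 0.036 ])) 0.9466788520009646
top green zmax 0.9467
  (np.int64(149), array([0.4371, 0.113 , 0.1714]), array([0.3882, 0.1253, 0.1197, 0.0435])) 0.9466788520009646
```

Emit:
drive_tool(moves=[{"tz": -1}, {"tx": -10.11, "ty": -7.13, "tz": -1, "wz": -2.48}, {"tx": -10.11, "ty": -7.13, "tz": -1, "wz": -2.48}, {"tx": -10.11, "ty": -7.13, "tz": -1, "wz": -2.48}, {"tx": -10.11, "ty": -7.13, "tz": -1, "wz": -2.48}, {"tx": -10.11, "ty": -7.13, "tz": -1, "wz": -2.48}, {"tx": -10.11, "ty": -7.13, "tz": -1, "wz": -2.48}, {"tx": -10.11, "ty": -7.13, "tz": -1, "wz": -2.48}, {"tx": -10.11, "ty": -7.13, "tz": -1, "wz": -2.48}, {"tx": -10.11, "ty": -7.13, "tz": -1, "wz": -2.48}, {"tx": -10.11, "ty": -7.13, "tz": -1, "wz": -2.48}, {"tx": -10.11, "ty": -7.13, "tz": -1, "wz": -2.48}], grip_force=60)

```text
schema error: expected keys tx, ty, tz, wx, wy, wz, jaw
```

Emit:
drive_tool(moves=[{"tx": 0, "ty": 0, "tz": -1, "wx": 0, "wy": 0, "wz": 0, "jaw": 85}, {"tx": -10.11, "ty": -7.13, "tz": -1, "wx": 0, "wy": 0, "wz": -2.48, "jaw": 85}, {"tx": -10.11, "ty": -7.13, "tz": -1, "wx": 0, "wy": 0, "wz": -2.48, "jaw": 85}, {"tx": -10.11, "ty": -7.13, "tz": -1, "wx": 0, "wy": 0, "wz": -2.48, "jaw": 85}, {"tx": -10.11, "ty": -7.13, "tz": -1, "wx": 0, "wy": 0, "wz": -2.48, "jaw": 85}, {"tx": -10.11, "ty": -7.13, "tz": -1, "wx": 0, "wy": 0, "wz": -2.48, "jaw": 85}, {"tx": -10.11, "ty": -7.13, "tz": -1, "wx": 0, "wy": 0, "wz": -2.48, "jaw": 85}, {"tx": -10.11, "ty": -7.13, "tz": -1, "wx": 0, "wy": 0, "wz": -2.48, "jaw": 85}, {"tx": -10.11, "ty": -7.13, "tz": -1, "wx": 0, "wy": 0, "wz": -2.48, "jaw": 85}, {"tx": -10.11, "ty": -7.13, "tz": -1, "wx": 0, "wy": 0, "wz": -2.48, "jaw": 85}, {"tx": -10.11, "ty": -7.13, "tz": -1, "wx": 0, "wy": 0, "wz": -2.48, "jaw": 85}, {"tx": -10.11, "ty": -7.13, "tz": -1, "wx": 0, "wy": 0, "wz": -2.48, "jaw": 85}], grip_force=60)

```text
time_s: 1.6
eef_pos: [0.5304, -0.0621, 0.2881]
tool_rot: [-0.001, 0.002, 1.0, 0.0]
contact_force: [-0.0, 0.7, 0.1]
grip_width: 1.0
gripper_force: 0.0
```

Emit:
drive_tool(moves=[{"tx": 0, "ty": 0, "tz": 0, "wx": 0, "wy": 0, "wz": 0, "jaw": 85}, {"tx": 0, "ty": 0.04, "tz": 1.2, "wx": 0, "wy": 0, "wz": 0, "jaw": 85}, {"tx": 0, "ty": 0.04, "tz": 2.2, "wx": 0, "wy": 0, "wz": 0, "jaw": 85}, {"tx": 0, "ty": 0.04, "tz": 2.57, "wx": 0, "wy": 0, "wz": 0, "jaw": 85}, {"tx": 0, "ty": 0.04, "tz": 2.57, "wx": 0, "wy": 0, "wz": 0, "jaw": 85}, {"tx": 0, "ty": 0.04, "tz": 2.57, "wx": 0, "wy": 0, "wz": 0, "jaw": 85}])

```text
time_s: 2.35
eef_pos: [0.5299, -0.0564, 0.1622]
tool_rot: [0.001, -0.001, 1.0, -0.0]
contact_force: [-0.5, 0.6, 0.1]
grip_width: 0.993
gripper_force: 0.0
```

Run:
```python
from h import *
d=grab('wrist'); cv2.imwrite('pics/w1.png',d['pixels']); s=env.sense(); print(s['time_s'],s['eef_pos'],s['tool_rot'])
c=cloud(d); z=c[...,2]; m=(z>.15)&(z<.2)&(np.hypot(c[...,0]-.53,c[...,1]+.06)<.02)
print(m.sum(), (c[m].min(0)+c[m].max(0))/2, np.ptp(c[m],axis=0), circ(c[m]) if m.sum()>5 else '')
```

```text
2.4 [ 0.53004917 -0.05666972  0.16228709] [ 1.20332681e-03 -4.19916669e-04  9.99999108e-01 -3.98974047e-04]
5426 [ 0.53136822 -0.05734193  0.17241441] [0.01870089 0.01833293 0.04462732] (array([ 0.53014537, -0.05729609]), np.float64(0.006962949830562592))
```

View pics/w1.png

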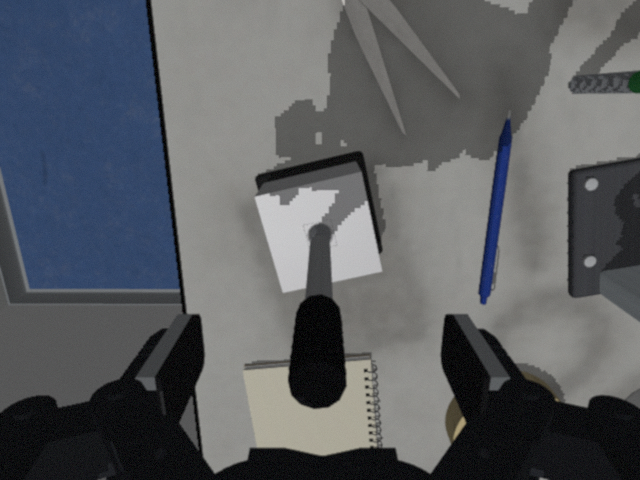

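The wrist view shows the black grip at column about 319, midway between the fingers (203 and 443, middle 323), about 1 mm to the left. I'll correct that and close.

Emit:
drive_tool(moves=[{"tx": 0, "ty": -0.02, "tz": 0.05, "wx": 0, "wy": 0, "wz": 0, "jaw": 85}, {"tx": 0, "ty": -0.02, "tz": 0.05, "wx": 0, "wy": 0, "wz": 0, "jaw": 10}, {"tx": 0, "ty": -0.02, "tz": 0.05, "wx": 0, "wy": 0, "wz": 0, "jaw": 10}, {"tx": 0, "ty": -0.02, "tz": 0.05, "wx": 0, "wy": 0, "wz": 0, "jaw": 10}, {"tx": 0, "ty": -0.02, "tz": 0.05, "wx": 0, "wy": 0, "wz": 0, "jaw": 10}, {"tx": 0, "ty": -0.02, "tz": 0.05, "wx": 0, "wy": 0, "wz": 0, "jaw": 10}, {"tx": 0, "ty": -0.02, "tz": 0.05, "wx": 0, "wy": 0, "wz": 0, "jaw": 10}, {"tx": 0, "ty": -0.02, "tz": 0.05, "wx": 0, "wy": 0, "wz": 0, "jaw": 10}], grip_force=60)

```text
time_s: 3.4
eef_pos: [0.5297, -0.0581, 0.1584]
tool_rot: [0.0, -0.0, 1.0, -0.0]
contact_force: [0.9, 0.4, 2.6]
grip_width: 0.198
gripper_force: 58.4
```

Emit:
drive_tool(moves=[{"tx": 0, "ty": 0, "tz": -0.3, "wx": 0, "wy": 0, "wz": 0, "jaw": 10}, {"tx": 0, "ty": 0, "tz": -0.7, "wx": 0, "wy": 0, "wz": 0, "jaw": 10}, {"tx": 0, "ty": 0, "tz": -1.2, "wx": 0, "wy": 0, "wz": 0, "jaw": 10}, {"tx": 0, "ty": 0, "tz": -2, "wx": 0, "wy": 0, "wz": 0, "jaw": 10}, {"tx": 0, "ty": 0, "tz": -2.8, "wx": 0, "wy": 0, "wz": 0, "jaw": 10}, {"tx": 0, "ty": 0, "tz": -3.1, "wx": 0, "wy": 0, "wz": 0, "jaw": 10}, {"tx": 0, "ty": 0, "tz": -3.1, "wx": 0, "wy": 0, "wz": 0, "jaw": 10}, {"tx": 0, "ty": 0, "tz": -3.1, "wx": 0, "wy": 0, "wz": 0, "jaw": 10}])

```text
time_s: 4.4
eef_pos: [0.5292, -0.0579, 0.3116]
tool_rot: [-0.001, 0.0, 1.0, 0.0]
contact_force: [0.2, 0.3, -2.3]
grip_width: 0.195
gripper_force: 58.5
```

```bash
cat > tip.py <<'E'
from h import *
def brush():
    s=env.sense(); e=s['eef_pos']; P=[]
    for n in ('side','top'):
        c=cloud(grab(n)).reshape(-1,3)
        r=np.hypot(c[:,0]-e[0],c[:,1]-e[1]); h=c[:,2]-e[2]
        for lo,hi in ((-.16,-.14),(-.13,-.10),(-.10,-.07),(-.06,-.03)):
            t=(r<.025)&(h>lo)&(h<hi)
            if t.sum()>15:
                p=c[t]; print(n,lo,t.sum(),'mid',((p[:,:2].min(0)+p[:,:2].max(0))/2-e[:2]).round(4),'circ',(circ(p)[0]-e[:2]).round(4),round(circ(p)[1],4),'zmin',p[:,2].min().round(4))
    print(s['time_s'],e,s['tool_rot'].round(4),s['contact_force'],s['gripper_force'])
brush()
E
python3 tip.py
```

```text
side -0.16 40 mid [-0.0009 -0.0016] circ [-0.0003 -0.0011] 0.0046 zmin 0.1626
side -0.13 129 mid [ 0.0001 -0.0007] circ [-0.0002 -0.001 ] 0.0048 zmin 0.1816
side -0.1 135 mid [-0.0008 -0.0014] circ [-0.0006 -0.0015] 0.0046 zmin 0.2118
side -0.06 158 mid [-0.0005 -0.002 ] circ [-0.0003 -0.0013] 0.0049 zmin 0.2518
top -0.13 24 mid [-0.0007  0.0031] circ [-0.     -0.0015] 0.006 zmin 0.1828
4.4 [ 0.52917174 -0.05793239  0.3116366 ] [-1.4e-03  0.0e+00  1.0e+00  5.0e-04] [ 0.22314943  0.30816428 -2.31014102] 58.47219228744507
```

Emit:
drive_tool(moves=[{"tx": -0.08, "ty": 0.6, "tz": 0, "wx": 0, "wy": 0, "wz": 0, "jaw": 10}, {"tx": -0.08, "ty": 1.5, "tz": 0, "wx": 0, "wy": 0, "wz": 0, "jaw": 10}, {"tx": -0.08, "ty": 2.5, "tz": 0, "wx": 0, "wy": 0, "wz": 0, "jaw": 10}, {"tx": -0.08, "ty": 3.5, "tz": 0, "wx": 0, "wy": 0, "wz": 0, "jaw": 10}, {"tx": -0.08, "ty": 4.5, "tz": 0, "wx": 0, "wy": 0, "wz": 0, "jaw": 10}, {"tx": -0.08, "ty": 5.5, "tz": 0, "wx": 0, "wy": 0, "wz": 0, "jaw": 10}, {"tx": -0.08, "ty": 6.5, "tz": 0, "wx": 0, "wy": 0, "wz": 0, "jaw": 10}, {"tx": -0.08, "ty": 7.4, "tz": 0, "wx": 0, "wy": 0, "wz": 0, "jaw": 10}, {"tx": -0.08, "ty": 7.94, "tz": 0, "wx": 0, "wy": 0, "wz": 0, "jaw": 10}, {"tx": -0.08, "ty": 7.94, "tz": 0, "wx": 0, "wy": 0, "wz": 0, "jaw": 10}, {"tx": -0.08, "ty": 7.94, "tz": 0, "wx": 0, "wy": 0, "wz": 0, "jaw": 10}, {"tx": -0.08, "ty": 7.94, "tz": 0, "wx": 0, "wy": 0, "wz": 0, "jaw": 10}])

```text
time_s: 6.0
eef_pos: [0.5338, 0.338, 0.3133]
tool_rot: [-0.0, 0.001, 1.0, -0.0]
contact_force: [-0.7, -0.2, -0.7]
grip_width: 0.191
gripper_force: 58.6
```

Emit:
drive_tool(moves=[{"tx": 0, "ty": 0, "tz": 0.9, "wx": 0, "wy": 0, "wz": 0, "jaw": 10}, {"tx": 0, "ty": 0, "tz": 1.8, "wx": 0, "wy": 0, "wz": 0, "jaw": 10}, {"tx": 0, "ty": 0, "tz": 2.6, "wx": 0, "wy": 0, "wz": 0, "jaw": 10}, {"tx": 0, "ty": 0, "tz": 2.95, "wx": 0, "wy": 0, "wz": 0, "jaw": 10}, {"tx": 0, "ty": 0, "tz": 2.95, "wx": 0, "wy": 0, "wz": 0, "jaw": 10}, {"tx": 0, "ty": 0, "tz": 2.95, "wx": 0, "wy": 0, "wz": 0, "jaw": 10}])

```text
time_s: 6.75
eef_pos: [0.5344, 0.3391, 0.1677]
tool_rot: [0.001, 0.0, 1.0, 0.001]
contact_force: [0.2, 0.6, -0.5]
grip_width: 0.192
gripper_force: 58.7
```

Emit:
drive_tool(moves=[{"tx": 0, "ty": 0, "tz": -0.7, "wx": 0, "wy": 0, "wz": 0, "jaw": 10}, {"tx": 0, "ty": 0, "tz": -1.35, "wx": 0, "wy": 0, "wz": 0, "jaw": 10}, {"tx": 0, "ty": 0, "tz": -1.35, "wx": 0, "wy": 0, "wz": 0, "jaw": 10}, {"tx": 0, "ty": 0, "tz": -1.35, "wx": 0, "wy": 0, "wz": 0, "jaw": 10}, {"tx": 0, "ty": 0, "tz": -0.6, "wx": 0, "wy": 0, "wz": 0, "jaw": 10}, {"tx": 0, "ty": 0, "tz": 0, "wx": 0, "wy": 0, "wz": 0, "jaw": 10}, {"tx": 0, "ty": 0, "tz": 0, "wx": 0, "wy": 0, "wz": 0, "jaw": 10}, {"tx": 0, "ty": 0, "tz": 0, "wx": 0, "wy": 0, "wz": 0, "jaw": 10}])

```text
time_s: 7.75
eef_pos: [0.534, 0.3391, 0.1669]
tool_rot: [0.001, -0.0, 1.0, 0.0]
contact_force: [0.4, -0.5, -0.0]
grip_width: 0.192
gripper_force: 58.7
```

Emit:
drive_tool(moves=[{"tx": 0, "ty": 0, "tz": -0.7, "wx": 0, "wy": 0, "wz": 0, "jaw": 10}, {"tx": 0, "ty": 0, "tz": -1.35, "wx": 0, "wy": 0, "wz": 0, "jaw": 10}, {"tx": 0, "ty": 0, "tz": -1.35, "wx": 0, "wy": 0, "wz": 0, "jaw": 10}, {"tx": 0, "ty": 0, "tz": -1.35, "wx": 0, "wy": 0, "wz": 0, "jaw": 10}, {"tx": 0, "ty": 0, "tz": -2.2, "wx": 0, "wy": 0, "wz": 0, "jaw": 10}, {"tx": 0, "ty": 0, "tz": -2.95, "wx": 0, "wy": 0, "wz": 0, "jaw": 10}, {"tx": 0, "ty": 0, "tz": -2.95, "wx": 0, "wy": 0, "wz": 0, "jaw": 10}])

```text
time_s: 8.62
eef_pos: [0.534, 0.3392, 0.3153]
tool_rot: [0.002, -0.0, 1.0, 0.001]
contact_force: [-0.3, 0.1, -1.0]
grip_width: 0.196
gripper_force: 58.7
```

Emit:
drive_tool(moves=[{"tx": 0.12, "ty": -0.6, "tz": 0, "wx": 0, "wy": 0, "wz": 0, "jaw": 10}, {"tx": 0.12, "ty": -1.5, "tz": 0, "wx": 0, "wy": 0, "wz": 0, "jaw": 10}, {"tx": 0.12, "ty": -2.4, "tz": 0, "wx": 0, "wy": 0, "wz": 0, "jaw": 10}, {"tx": 0.12, "ty": -3.2, "tz": 0, "wx": 0, "wy": 0, "wz": 0, "jaw": 10}, {"tx": 0.12, "ty": -3.56, "tz": 0, "wx": 0, "wy": 0, "wz": 0, "jaw": 10}, {"tx": 0.12, "ty": -3.56, "tz": 0, "wx": 0, "wy": 0, "wz": 0, "jaw": 10}, {"tx": 0.12, "ty": -3.56, "tz": 0, "wx": 0, "wy": 0, "wz": 0, "jaw": 10}, {"tx": 0.12, "ty": -3.56, "tz": 0, "wx": 0, "wy": 0, "wz": 0, "jaw": 10}])

```text
time_s: 9.62
eef_pos: [0.5275, 0.162, 0.313]
tool_rot: [-0.0, -0.001, 1.0, 0.0]
contact_force: [0.3, 0.3, -0.3]
grip_width: 0.195
gripper_force: 58.8
```

```bash
python3 tip.py
python3 - <<'E'
from h import *
import cv2
a=load('side')['pixels'][100:320,220:470]; cv2.imwrite('pics/s2.png',cv2.resize(a,None,fx=2.5,fy=2.5))
E
```

```text
side -0.16 34 mid [-0.0003 -0.0018] circ [-0.0001 -0.0011] 0.0046 zmin 0.162
side -0.13 99 mid [ 0.     -0.0018] circ [ 0.0002 -0.0018] 0.0045 zmin 0.1835
side -0.1 116 mid [ 0.0002 -0.0026] circ [-0.0002 -0.0022] 0.0044 zmin 0.2131
side -0.06 116 mid [-0.0005 -0.0033] circ [-0.0004 -0.003 ] 0.0042 zmin 0.2532
9.625 [0.52745481 0.16198948 0.31304672] [-2.e-04 -7.e-04  1.e+00  1.e-04] [ 0.32324915  0.26089057 -0.30377476] 58.7517124414444
```

View pics/s2.png

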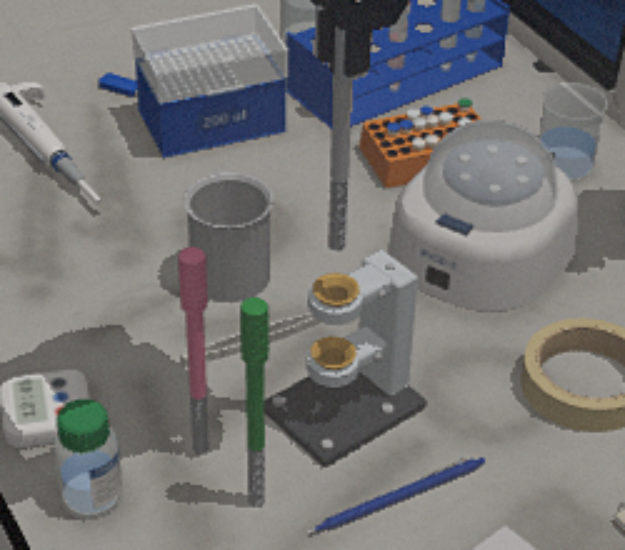

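The side view shows the tip at about (337,247) in the crop, above the upper bushing at (335,290). A measured offset of about 2 mm remains in y, so I'll correct that and thread slowly.

Emit:
drive_tool(moves=[{"tx": 0, "ty": -0.04, "tz": 0, "wx": 0, "wy": 0, "wz": 0, "jaw": 10}, {"tx": 0, "ty": -0.04, "tz": 0.3, "wx": 0, "wy": 0, "wz": 0, "jaw": 10}, {"tx": 0, "ty": -0.04, "tz": 0.6, "wx": 0, "wy": 0, "wz": 0, "jaw": 10}, {"tx": 0, "ty": -0.04, "tz": 0.75, "wx": 0, "wy": 0, "wz": 0, "jaw": 10}, {"tx": 0, "ty": -0.04, "tz": 0.85, "wx": 0, "wy": 0, "wz": 0, "jaw": 10}, {"tx": 0, "ty": -0.04, "tz": 0.95, "wx": 0, "wy": 0, "wz": 0, "jaw": 10}, {"tx": 0, "ty": -0.04, "tz": 0.95, "wx": 0, "wy": 0, "wz": 0, "jaw": 10}, {"tx": 0, "ty": -0.04, "tz": 0.95, "wx": 0, "wy": 0, "wz": 0, "jaw": 10}])

```text
time_s: 10.72
eef_pos: [0.5277, 0.159, 0.2661]
tool_rot: [0.0, -0.0, 1.0, 0.0]
contact_force: [0.1, -1.1, -0.9]
grip_width: 0.191
gripper_force: 58.8
```

```bash
python3 tip.py
python3 - <<'E'
from h import *
for n,(a,b,e,f) in dict(side=(330,380,180,240),top=(290,345,165,245)).items():
    d=load(n); s=cv2.resize(d['pixels'][e:f,a:b],None,fx=7,fy=7,interpolation=cv2.INTER_CUBIC); cv2.imwrite(f'pics/{n}3.png',s)
E
```

```text
side -0.16 308 mid [ 0.0021 -0.0011] circ [ 0.0012 -0.0008] 0.0158 zmin 0.1085
side -0.13 95 mid [-0.0006 -0.0022] circ [-0.0003 -0.002 ] 0.0044 zmin 0.1366
side -0.1 99 mid [-0.0001 -0.0019] circ [-0.0002 -0.002 ] 0.0047 zmin 0.1662
side -0.06 112 mid [-0.0003 -0.0029] circ [-0.    -0.002] 0.0047 zmin 0.2063
10.725 [0.52767069 0.15897615 0.26606344] [ 3.e-04 -0.e+00  1.e+00  0.e+00] [ 0.05330365 -1.07643254 -0.882019  ] 58.75166416168213
```

View pics/side3.png

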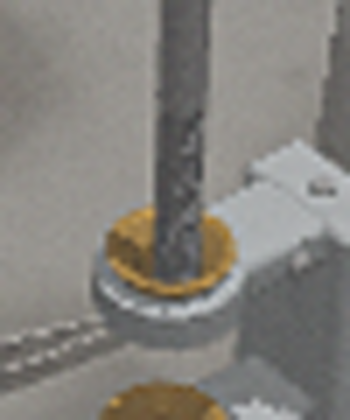

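Crop: the brush tip is inside the funnel, with the rod centre at column 180 against the funnel centre at 171, so about 1.5 mm to the right. I'll make a small correction and go on down.

Emit:
drive_tool(moves=[{"tx": 0.02, "ty": 0.03, "tz": 0, "wx": 0, "wy": 0, "wz": 0, "jaw": 10}, {"tx": 0.02, "ty": 0.03, "tz": 0.15, "wx": 0, "wy": 0, "wz": 0, "jaw": 10}, {"tx": 0.02, "ty": 0.03, "tz": 0.3, "wx": 0, "wy": 0, "wz": 0, "jaw": 10}, {"tx": 0.02, "ty": 0.03, "tz": 0.45, "wx": 0, "wy": 0, "wz": 0, "jaw": 10}, {"tx": 0.02, "ty": 0.03, "tz": 0.6, "wx": 0, "wy": 0, "wz": 0, "jaw": 10}, {"tx": 0.02, "ty": 0.03, "tz": 0.7, "wx": 0, "wy": 0, "wz": 0, "jaw": 10}, {"tx": 0.02, "ty": 0.03, "tz": 0.7, "wx": 0, "wy": 0, "wz": 0, "jaw": 10}, {"tx": 0.02, "ty": 0.03, "tz": 0.7, "wx": 0, "wy": 0, "wz": 0, "jaw": 10}])

```text
time_s: 11.82
eef_pos: [0.5267, 0.1605, 0.231]
tool_rot: [0.0, -0.0, 1.0, 0.0]
contact_force: [-0.3, -0.5, -0.6]
grip_width: 0.193
gripper_force: 58.8
```

No contact. On through the lower bushing.

Emit:
drive_tool(moves=[{"tx": 0, "ty": 0, "tz": 0.15, "wx": 0, "wy": 0, "wz": 0, "jaw": 10}, {"tx": 0, "ty": 0, "tz": 0.3, "wx": 0, "wy": 0, "wz": 0, "jaw": 10}, {"tx": 0, "ty": 0, "tz": 0.45, "wx": 0, "wy": 0, "wz": 0, "jaw": 10}, {"tx": 0, "ty": 0, "tz": 0.6, "wx": 0, "wy": 0, "wz": 0, "jaw": 10}, {"tx": 0, "ty": 0, "tz": 0.75, "wx": 0, "wy": 0, "wz": 0, "jaw": 10}, {"tx": 0, "ty": 0, "tz": 0.9, "wx": 0, "wy": 0, "wz": 0, "jaw": 10}, {"tx": 0, "ty": 0, "tz": 1.06, "wx": 0, "wy": 0, "wz": 0, "jaw": 10}, {"tx": 0, "ty": 0, "tz": 1.06, "wx": 0, "wy": 0, "wz": 0, "jaw": 10}, {"tx": 0, "ty": 0, "tz": 1.06, "wx": 0, "wy": 0, "wz": 0, "jaw": 10}, {"tx": 0, "ty": 0, "tz": 1.06, "wx": 0, "wy": 0, "wz": 0, "jaw": 10}])

```text
time_s: 13.08
eef_pos: [0.5267, 0.1605, 0.1781]
tool_rot: [0.0, -0.0, 1.0, 0.0]
contact_force: [0.8, 0.1, -0.9]
grip_width: 0.195
gripper_force: 58.8
```

Run:
```python
from h import *
d=grab('side'); cv2.imwrite('pics/s4.png',cv2.resize(d['pixels'][150:310,260:420],None,fx=3.7,fy=3.7,interpolation=cv2.INTER_CUBIC))
s=env.sense(); print(s['time_s'],s['eef_pos'],s['contact_force'],s['gripper_force'],abs(s['joint_vel']).max())
```

```text
13.125 [0.5266964  0.16046739 0.17806691] [ 0.03111112  0.36792124 -0.89531508] 58.75144064426422 0.0016342581861822129
```

View pics/s4.png

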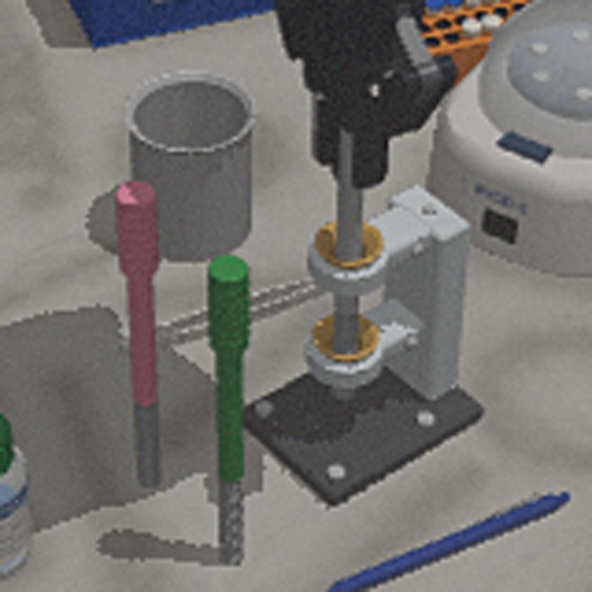

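The picture shows the brush through both bushings at about (347,245) and (347,340), with its tip just visible below the lower one at (345,390). The beaker is upright and the bystanders are untouched. There is no contact force and the arm is at rest, so I'm handing in.

```bash
python3 -c "
from plant import env
print(env.finish_job())"
```

```text
the job is handed in; nothing more can be done
None
```

I did both strokes in the beaker, threaded the brush through both bushings, and handed the job in at about 13 s. The brush was still gripped and at rest, its tip roughly 28 mm above the stand's underside; no verdict came back.

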